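# Unlock the autosampler and draw out the tray with the blue-capped vial

## Task

Bring the autosampler tray that carries the blue-capped vial out for reloading: push the red plate at the right end of the lock bar to the left until both trays are unlocked, then hook a fingertip behind that tray's upturned lip and draw it all the way out to its stop. Push and hook only, gripping nothing; leave the other tray in, the bar unlocked and the vials standing in their cells, and do not touch any vial or disturb the things beside the sampler.

Things in the scene. Friction and masses are not known exactly. Their poses are not given: they have to be found in the camera images.
- sampler: autosampler, fixed: grey base 288 x 194 mm, white housing 128 mm high at the rear, needle gantry (126 mm high) at x > -22 mm. Origin on the worktop (z = 0) midway between its two trays; x points to the housing, away from the robot, y to its left; yaw varies. Trays 86 mm wide, side by side, centred at y = +49 (left) and -49 mm (right); they are drawn along -x
- tray_l (a joint): travel of the left tray in m: 0 fully in, 0.105 drawn out to its stop; stays where it is left, friction about 2 N plus light damping. While the lock bar is locked the tray moves only about 2 mm
- tray_r (a joint): travel of the right tray, as for the left one
- lip_l_mid (a point): middle of the rear edge of the left tray's upturned front lip, 54 mm above the worktop; travels with the tray. The lip runs 86 mm along y and tops out at 58 mm, 10 mm thick. Behind it (+x) is an open finger bay 42 mm deep, 82 mm wide, floor 30 mm and side walls 40 mm above the worktop; then blue cells, 52 mm high, with two rows of vials, the first beginning 45 mm behind this point
- lip_r_mid (a point): the same point on the right tray's lip
- lock_bar (a joint): travel of the steel lock bar in m along the sampler's +y: 0 to 0.005 at the start (locked), 0.024 at its stop. It lies across the front of the base, 150 mm before the origin; its two red tabs stop both trays until the bar is past 0.018, when they face slots in the trays' skirts. Friction about 1.5 N; stays where it is left
- pad_mid (a point): middle of the outer (sampler -y, right) face of the red push plate at the right end of the lock bar, 35 mm above the worktop; travels with the bar. The plate is 38 mm along x, 8 mm thick along y, and stands 9 to 55 mm above the worktop. The worktop to its right is free
- vial_blue: glass vial with a blue screw cap, 24 mm diameter, 60 mm tall, origin at the centre of its foot, z up; stands loose in a cell of one of the two trays (which tray varies), foot 30 mm and cap 90 mm above the worktop. Moves with its tray; not to be touched. This one marks the wanted tray
- vial_black_a: glass vial with a black screw cap, 24 mm diameter, 60 mm tall, origin at the centre of its foot, z up; stands loose in a cell of one of the two trays (which tray varies), foot 30 mm and cap 90 mm above the worktop. Moves with its tray; not to be touched
- vial_white_a: glass vial with a white screw cap, 24 mm diameter, 60 mm tall, origin at the centre of its foot, z up; stands loose in a cell of one of the two trays (which tray varies), foot 30 mm and cap 90 mm above the worktop. Moves with its tray; not to be touched
- vial_black_b: glass vial with a black screw cap, 24 mm diameter, 60 mm tall, origin at the centre of its foot, z up; stands loose in a cell of one of the two trays (which tray varies), foot 30 mm and cap 90 mm above the worktop. Moves with its tray; not to be touched
- vial_white_b: glass vial with a white screw cap, 24 mm diameter, 60 mm tall, origin at the centre of its foot, z up; stands loose in a cell of one of the two trays (which tray varies), foot 30 mm and cap 90 mm above the worktop. Moves with its tray; not to be touched
- vial_white_c: glass vial with a white screw cap, 24 mm diameter, 60 mm tall, origin at the centre of its foot, z up; stands loose in a cell of one of the two trays (which tray varies), foot 30 mm and cap 90 mm above the worktop. Moves with its tray; not to be touched
- spare_vial: another glass vial with a white cap, 24 x 60 mm, standing on the worktop to the left of the sampler's front; origin at its foot; leave alone
- slides_box: small white carton of slides, 59 x 81 x 33 mm, on the worktop left of the sampler; origin at the centre of its underside; leave alone
- pink_bottle: pink bottle with a pale cap, 56 mm across, 121 mm tall, standing on the worktop to the right of the sampler's housing; origin at the centre of its underside; leave alone

How it is judged:
By the outcome, as a careful person would: the job done as asked, in the order asked, and still so for the second after the job is handed in, with the robot touching nothing.
It also fails if it takes over 43 s, if anything falls off the work surface, if the arm or the gripper's body presses on something with over 40 N, if the wrist force passes 120 N, or if a joint passes its speed limit or range.

## Robot

A 6-joint arm with a two-finger parallel gripper is mounted at the origin on a cart in front of the work surface, level with it; the furniture and walls round the work are solid. World frame = base frame: x ahead of the robot, y to its left, z up, the work surface at z = 0. Lengths are in m, angles in rad, forces in N, time in s.
With the tool pointing down it reaches from about 0.35 to 0.85 m from the base axis. Payload 8.1 kg.
Tool frame: the origin (TCP) lies on the centre line of the jaws, within the pads' length; the fingertips stand 17 mm ahead of it and the grasp point (between the pads) lies 2 mm behind it; z points along the fingers, y is the line along which they close (so a half turn about z gives the same grasp; the last joint's range is limited). The gripper opens to 93 mm and grips with 3 to 60 N. Pads are 15 mm wide; open, the fingers measure 128 mm over their backs; the gripper's body (75 mm by 188 mm) begins 65 mm behind the grasp point.
Start: joints at [1.057, 0.13, 1.488, -0, 1.523, -0.085], TCP at [0.249, 0.546, 0.236] pointing down, gripper open.
Joint ranges: [-2.96, 2.96], [-0.89, 2.26], [0.02, 2.5], [-1.34, 4.48], [0, 2.73], [-2.66, 2.66]. Speed limits (rad/s): [2.39, 2.39, 2.79, 3.14, 3.14, 3.14].

## Interface

Orientations are given as a rotation vector (axis times angle).
In Python, from plant import robot, optics, close_job, models gives the robot as it stands.
- The arm moves only by the shell command python3 -m inch 'ROWS' [OPENING] [FORCE]. ROWS is a JSON object of lists of equal length, an entry for each row: "travel": the shift along the tool's x, y, z in m, a list of three; "spin": the turn about the tool's z in rad. In form: {"travel": [[x, y, z], ...], "spin": [spin, ...]}. A call has 1 to 10 rows; each row is the pose to reach, as a shift and turn from the pose commanded when the call began, along the tool's axes at that moment; what a row does not reach only later rows make up. A row lasts 1/12 s, in which the tool goes at most 41.7 mm and 7.16 degrees, less where a joint would pass 70% of its speed; a pose out of reach is approached as far as the arm can. A call with a gripper value outside its range is refused whole. OPENING is the closure, from 0 (fully open) to 1 (shut), set as the call begins (- or left out, the last holds). The fingers move at their own pace and stop on an object; FORCE is the grip in N (left out, the last holds). Time passes only in rows, so rows that repeat a pose let the fingers close. It gives the time, the measured TCP pose, the force, the opening and the grip force at its end, in the units of the state.
- robot.read_state(): the state, without advancing time (a new reading comes with each control period).
- optics.read_camera(name): name is "side" or "top" or "wrist"; returns (picture, depth): 400x640x3 uint8, red, green, blue; 400x640 float32, m along the optical axis (not along the pixel's ray), 0 where there is no reading.
- optics.camera_info(name): a dict with "camera_matrix" (3x3 intrinsics, pixels), "view" (4x4, takes a point from world to camera coordinates). Camera axes: x right, y down, z forward; pixel columns grow to the right and rows downward; lengths in m; the calibration is good to about 2 mm. A picture is of the moment at which its call begins: read the wrist's pose just before it. camera_info takes no time and is no camera call; for the wrist camera it gives the pose at the moment of the call.
- close_job(): hands the job in; it is judged then, once.
Trained networks look in the newest picture that a camera, given by its name, has taken for a name from the list of things; names that differ only in an ending like _2 or _b are one class to them, and where a whole thing is asked for, a point or a joint stands for the part that bears it (a point fixed in the world has none). Each returns a list of dicts, best first, with "p" (0 to 1); they miss things now and then, are a little off and sometimes report something else, mostly with a low value. They report only what shows in the picture. A call takes as long as a camera call.
- models.look_for(camera, name): "centre" ([x, y, z] in m, in world coordinates, good to about 4 mm: the middle of the surface that is visible of it).
- models.masks_of(camera, name): "region" (400x640 bool, what is visible of it).
The state is a dict: "t": time; "q": joint angles; "dq": joint speeds; "joint_torque": joint torques, N m; "tool_pos": TCP position; "orientation": TCP orientation; "force": force on the tool from outside, world axes, zero at the start; "wrist_torque": the same for the moment, N m; "opening": finger opening in m; "gripper_force": force on a finger pad.
Only numpy, scipy, OpenCV 4.12 (cv2) and the standard library are available. Lean on these libraries where they do the work, as an engineer would, in place of code of your own. Each camera call takes 0.05 s, during which the arm holds its last target. There are 200 camera calls.

## Working session

There is one attempt and no reset: what is moved stays moved. The work goes in short steps, Python scripts to look and compute and a shell command to move; the robot and the scene stay as the last step left them, time stands still between calls to the robot, and variables do not carry over. Pictures are saved under pics/ and viewed, at most 10 in all, crops included, and the job is handed in when it is done.

```bash
mkdir -p pics
cat > h.py <<'E'
import numpy as np,cv2
from scipy.spatial.transform import Rotation as R
from plant import robot,optics,models
def snap(c,fn=None):
    p,d=optics.read_camera(c)
    if fn: cv2.imwrite('pics/'+fn,p[:,:,::-1])
    return p,d
def cloud(c,d):
    i=optics.camera_info(c);K=np.array(i["camera_matrix"]);V=np.array(i["view"])
    v,u=np.mgrid[:400,:640]
    P=np.stack([(u-K[0,2])/K[0,0]*d,(v-K[1,2])/K[1,1]*d,d,np.ones_like(d)],-1)
    return (P@np.linalg.inv(V).T)[...,:3]
def frames():
    s=robot.read_state();return s,R.from_rotvec(s["orientation"]).as_matrix()
E
python3 - <<'E'
from h import *
s,M=frames();print(s["t"],s["tool_pos"],M.round(3),s["opening"])
for c in("top","side"):
    snap(c,c+'0.png')
    for n in("sampler","lip_l_mid","lip_r_mid","pad_mid","lock_bar","vial_blue","spare_vial","slides_box","pink_bottle"):
        print(c,n,[(np.round(o["centre"],3).tolist(),round(o["p"],2)) for o in models.look_for(c,n)[:3]])
print(robot.read_state()["t"])
E
```

```text
0.0 [0.2491576  0.54520469 0.23456243] [[-0.909  0.416 -0.001]
 [ 0.416  0.909 -0.002]
 [ 0.    -0.002 -1.   ]] 0.09307578562813985
top sampler [([0.721, 0.153, 0.05], 0.59)]
top lip_l_mid [([0.66, 0.196, 0.033], 0.72)]
top lip_r_mid [([0.67, 0.1, 0.035], 0.92)]
top pad_mid [([0.582, 0.069, 0.014], 0.62), ([0.681, 0.073, 0.09], 0.3)]
top lock_bar [([0.586, 0.068, 0.014], 0.71), ([0.659, 0.2, 0.031], 0.61)]
top vial_blue [([0.653, 0.126, 0.089], 0.59), ([0.638, 0.166, 0.093], 0.43)]
top spare_vial [([0.522, 0.288, 0.06], 0.47)]
top slides_box [([0.618, 0.327, 0.03], 0.86)]
top pink_bottle [([0.751, 0.004, 0.073], 0.93)]
side sampler []
side lip_l_mid [([0.624, 0.19, 0.034], 0.67)]
side lip_r_mid [([0.637, 0.085, 0.036], 0.66)]
side pad_mid [([0.578, 0.043, 0.02], 0.57)]
side lock_bar [([0.576, 0.04, 0.015], 0.59)]
side vial_blue [([0.652, 0.094, 0.083], 0.65)]
side spare_vial [([0.522, 0.279, 0.026], 0.55)]
side slides_box [([0.612, 0.318, 0.029], 0.55)]
side pink_bottle [([0.751, -0.015, 0.063], 0.81)]
1.0
```

View pics/top0.png

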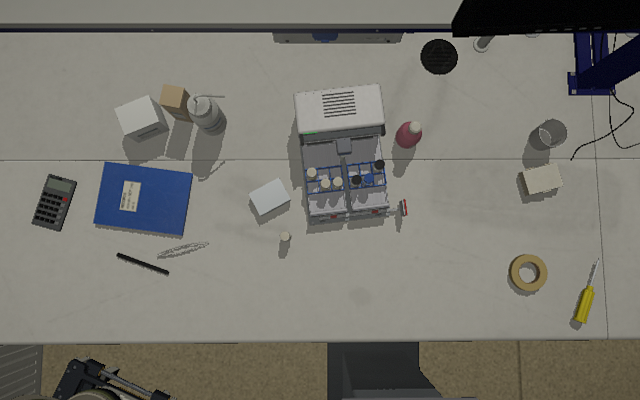

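View pics/side0.png

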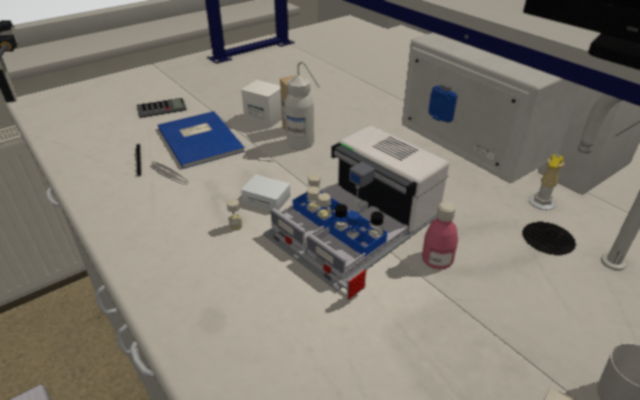

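The top view shows the sampler at columns 295–390, rows 85–222, with a yaw of about +5°. The red plate is at (404,208), and the blue cap appears to be in the right tray near (368,181). I'll move over it and look with the wrist camera.

```bash
python3 -m inch '{"travel": [[-0.04,-0.027,-0.007],[-0.08,-0.054,-0.014],[-0.115,-0.08,-0.02],[-0.15,-0.105,-0.03],[-0.185,-0.13,-0.035],[-0.22,-0.155,-0.04],[-0.255,-0.18,-0.045],[-0.29,-0.205,-0.05],[-0.325,-0.23,-0.055],[-0.36,-0.25,-0.065]], "spin": [-0.1,-0.2,-0.3,-0.4,-0.5,-0.525,-0.525,-0.525,-0.525,-0.525]}' 1 20
python3 - <<'E'
from h import *
s,M=frames();print(s["t"],s["tool_pos"],M.round(3),s["opening"])
V=np.array(optics.camera_info("wrist")["view"]);print(np.linalg.inv(V).round(3))
p,d=snap("wrist","w1.png")
P=cloud("wrist",d);np.save("P1.npy",P);np.save("I1.npy",p)
for n in("lip_l_mid","lip_r_mid","pad_mid","vial_blue"):
    print(n,[(np.round(o["centre"],3).tolist(),round(o["p"],2)) for o in models.look_for("wrist",n)[:3]])
E
```

```text
t: 1.83
tool_pos: [0.4587, 0.1885, 0.2955]
orientation: [0.151, -3.138, 0.0]
force: [0.9, 0.2, 0.9]
opening: 0.0312
gripper_force: 0.0
1.8333 [0.45870108 0.18846674 0.29553312] [[-0.995 -0.096 -0.   ]
 [-0.096  0.995 -0.   ]
 [ 0.    -0.    -1.   ]] 0.031184704707627808
[[-0.096  0.96   0.262  0.385]
 [ 0.995  0.093  0.024  0.182]
 [-0.001  0.263 -0.965  0.445]
 [ 0.     0.     0.     1.   ]]
lip_l_mid [([0.621, 0.199, 0.028], 0.58)]
lip_r_mid [([0.589, 0.078, 0.033], 0.88), ([0.62, 0.2, 0.028], 0.73)]
pad_mid [([0.582, 0.041, 0.016], 0.67)]
vial_blue []
```

View pics/w1.png

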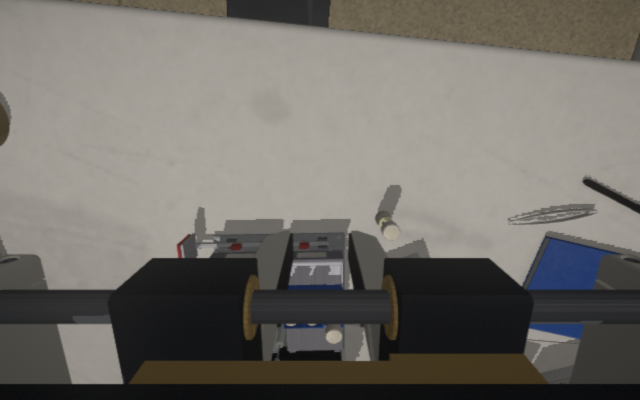

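The wrist view is upside-down. The red plate is at (185,245), the lips' red tabs at (235,246) and (305,245), and the gripper hides the vials. I'll shift forward and right so the camera sits over the trays.

```bash
python3 -m inch '{"travel": [[-0.03,-0.023,0],[-0.06,-0.046,0],[-0.09,-0.07,0],[-0.112,-0.091,0],[-0.112,-0.091,0],[-0.112,-0.091,0],[-0.112,-0.091,0]], "spin": [0,0,0,0,0,0,0]}'
python3 - <<'E'
from h import *
s,M=frames();print(s["t"],s["tool_pos"],s["force"])
p,d=snap("wrist","w2.png")
P=cloud("wrist",d);np.save("P2.npy",P);np.save("I2.npy",p)
for n in("lip_l_mid","lip_r_mid","pad_mid","vial_blue","vial_black_a","vial_white_a"):
    print(n,[(np.round(o["centre"],3).tolist(),round(o["p"],2)) for o in models.look_for("wrist",n)[:4]])
hsv=cv2.cvtColor(p,cv2.COLOR_RGB2HSV)
red=((hsv[...,0]<8)|(hsv[...,0]>172))&(hsv[...,1]>140)&(hsv[...,2]>60)&(d>0)
n,l,st,ce=cv2.connectedComponentsWithStats(red.astype(np.uint8))
for k in range(1,n):
    if st[k,4]>20: q=P[l==k];print("red",ce[k].round(),st[k,4],q.min(0).round(3),q.max(0).round(3),np.median(q,0).round(3))
E
```

```text
t: 2.67
tool_pos: [0.5778, 0.1125, 0.2949]
orientation: [0.154, -3.136, -0.001]
force: [-1.0, 0.5, -0.0]
opening: 0.0009
gripper_force: 0.0
2.6667 [0.57783417 0.11254191 0.2949062 ] [-0.95752115  0.46407867 -0.01690813]
lip_l_mid [([0.613, 0.2, 0.026], 0.8)]
lip_r_mid [([0.624, 0.087, 0.03], 0.66)]
pad_mid [([0.583, 0.062, 0.013], 0.62)]
vial_blue [([0.644, 0.097, 0.053], 0.7), ([0.619, 0.197, 0.027], 0.33)]
vial_black_a [([0.678, 0.071, 0.07], 0.83), ([0.644, 0.128, 0.048], 0.7), ([0.62, 0.084, 0.033], 0.32)]
vial_white_a [([0.642, 0.194, 0.089], 0.93), ([0.641, 0.163, 0.087], 0.69), ([0.66, 0.219, 0.071], 0.55)]
red [239. 175.] 52 [0.572 0.01  0.055] [0.607 0.015 0.058] [0.59  0.013 0.056]
red [295. 170.] 23 [0.58  0.075 0.026] [0.584 0.084 0.029] [0.582 0.08  0.027]
red [368. 169.] 26 [0.569 0.171 0.025] [0.573 0.182 0.03 ] [0.571 0.176 0.027]
```

View pics/w2.png

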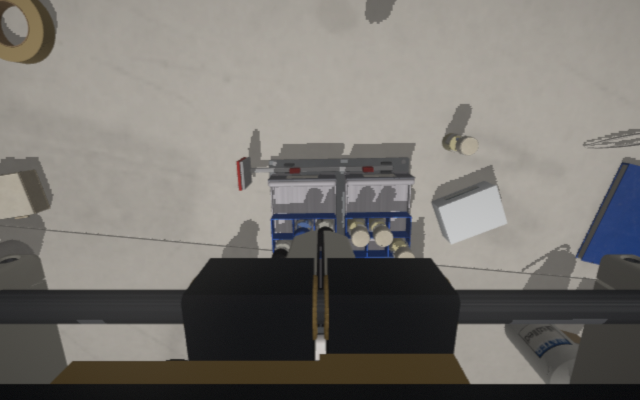

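The picture shows the blue cap at (303,232) in the right-hand tray, beside the black caps. The left tray holds the three white caps around (383,233). The plate is at (241,174) and the right lip runs along row 182, columns 270–336.

Run:
```python
from h import *
P=np.load("P2.npy").reshape(-1,3)
yaw=np.radians(6)
for it in range(3):
    X=np.array([np.cos(yaw),np.sin(yaw)]);Y=np.array([-X[1],X[0]])
    m=(P[:,2]>.052)&(P[:,2]<.063)&(P[:,0]>.56)&(P[:,0]<.64)&(P[:,1]>.02)&(P[:,1]<.25)
    q=P[m];a=q[:,:2]@X;b=q[:,:2]@Y
    h,e=np.histogram(a,np.arange(a.min(),a.max()+.002,.002));
    c=e[np.argmax(np.convolve(h,np.ones(5),'same'))]
    k=abs(a-c-.001)<.009
    # fit
    f=np.polyfit(b[k],a[k],1);yaw+=-np.arctan(f[0])
    print(np.degrees(yaw),f,k.sum())
X=np.array([np.cos(yaw),np.sin(yaw)]);Y=np.array([-X[1],X[0]])
a=q[:,:2]@X;b=q[:,:2]@Y
h,e=np.histogram(a,np.arange(.55,.70,.002));print([(round(x,3),n) for x,n in zip(e,h) if n])
k=abs(a-c-.001)<.009
h,e=np.histogram(b[k],np.arange(-.1,.2,.004));print([(round(x,3),n) for x,n in zip(e,h) if n]); print(np.median(q[k],0))
r=(P[:,2]>.045)&(P[:,2]<.062)&(P[:,1]<.03)&(P[:,1]>-.02)&(P[:,0]>.55)&(P[:,0]<.63)
print("plate a,b",np.percentile(P[r][:,:2]@X,[0,5,50,95,100]).round(4),np.percentile(P[r][:,:2]@Y,[0,5,50,95,100]).round(4),r.sum())
s,M=frames();t=s["tool_pos"][:2];print("tcp ab",t@X,t@Y,"tool y in ab",M[:2,1]@X,M[:2,1]@Y)
```

```text
6.6696676048531325 [-0.01168844  0.59704708] 1138
6.687102782189586 [-3.04301260e-04  5.97034562e-01] 1139
6.687151478286156 [-8.49907218e-07  5.97034594e-01] 1139
[(np.float64(0.592), np.int64(232)), (np.float64(0.594), np.int64(228)), (np.float64(0.596), np.int64(242)), (np.float64(0.598), np.int64(217)), (np.float64(0.6), np.int64(173)), (np.float64(0.602), np.int64(46)), (np.float64(0.604), np.int64(1)), (np.float64(0.644), np.int64(64)), (np.float64(0.646), np.int64(59)), (np.float64(0.648), np.int64(58)), (np.float64(0.65), np.int64(29)), (np.float64(0.652), np.int64(40)), (np.float64(0.654), np.int64(25)), (np.float64(0.656), np.int64(10)), (np.float64(0.658), np.int64(4)), (np.float64(0.66), np.int64(2)), (np.float64(0.662), np.int64(1))]
[(np.float64(-0.052), np.int64(4)), (np.float64(-0.024), np.int64(2)), (np.float64(-0.02), np.int64(26)), (np.float64(-0.016), np.int64(24)), (np.float64(-0.012), np.int64(23)), (np.float64(-0.008), np.int64(24)), (np.float64(-0.004), np.int64(24)), (np.float64(0.0), np.int64(31)), (np.float64(0.004), np.int64(26)), (np.float64(0.008), np.in
[... 787 characters left out ...]
108), np.int64(31)), (np.float64(0.112), np.int64(26)), (np.float64(0.116), np.int64(25)), (np.float64(0.12), np.int64(24)), (np.float64(0.124), np.int64(25)), (np.float64(0.128), np.int64(30)), (np.float64(0.132), np.int64(24)), (np.float64(0.136), np.int64(25)), (np.float64(0.14), np.int64(26)), (np.float64(0.144), np.int64(28)), (np.float64(0.148), np.int64(25)), (np.float64(0.152), np.int64(28)), (np.float64(0.156), np.int64(27)), (np.float64(0.16), np.int64(14))]
[0.58486907 0.14614995 0.05767827]
plate a,b [0.569  0.5708 0.5873 0.6039 0.6063] [-0.0581 -0.057  -0.0531 -0.0498 -0.0496] 243
tcp ab 0.5873785881286081 0.043296970454202804 tool y in ab 0.019538164615589673 0.9998091109651043
```

```bash
python3 -m inch '{"travel": [[-0.001,-0.04,0.01],[-0.001,-0.075,0.03],[-0.002,-0.105,0.055],[-0.003,-0.135,0.08],[-0.003,-0.148,0.115],[-0.003,-0.148,0.155],[-0.003,-0.148,0.195],[-0.003,-0.148,0.23],[-0.003,-0.148,0.256],[-0.003,-0.148,0.256]], "spin": [-0.02,-0.02,-0.02,-0.02,-0.02,-0.02,-0.02,-0.02,-0.02,-0.02]}' && python3 -m inch '{"travel": [[0,0,0],[0,0,0],[0,0,0],[0,0,0]], "spin": [0,0,0,0]}'
cat >> h.py <<'E'
yaw=np.radians(6.687);X=np.array([np.cos(yaw),np.sin(yaw)]);Y=np.array([-X[1],X[0]])
def ab():
    s,M=frames();t=s["tool_pos"];f=np.array(s["force"])
    print("t",round(s["t"],2),"tcp a,b,z",(t[:2]@X).round(4),(t[:2]@Y).round(4),t[2].round(4),"F ab z",(f[:2]@X).round(1),(f[:2]@Y).round(1),f[2].round(1),"tooly ab",(M[:2,1]@X).round(4),"tilt",M[:,2].round(3))
E
python3 -c "
from h import *;ab()"
```

```text
t: 3.85
tool_pos: [0.5906, -0.0355, 0.0326]
orientation: [0.182, -3.126, -0.004]
force: [-0.3, -0.5, -1.4]
opening: 0.0002
gripper_force: 0.0
t: 4.18
tool_pos: [0.598, -0.0365, 0.0425]
orientation: [-0.182, 3.132, -0.001]
force: [0.6, -0.5, 0.3]
opening: 0.0004
gripper_force: 0.0
t 4.18 tcp a,b,z 0.5897 -0.1059 0.0425 F ab z 0.6 -0.6 0.3 tooly ab 0.0004 tilt [ 0.005 -0.001 -1.   ]
```

```bash
python3 -m inch '{"travel": [[0,0.012,0],[0,0.022,0],[0,0.026,0],[0,0.03,0],[0,0.034,0],[0,0.038,0],[0,0.042,0],[0,0.045,0],[0,0.048,0],[0,0.048,0]], "spin": [0,0,0,0,0,0,0,0,0,0]}'
python3 - <<'E'
from h import *
ab()
p,d=snap("wrist","w3.png");P=cloud("wrist",d).reshape(-1,3)
ab()
r=(P[:,2]>.045)&(P[:,2]<.062)&(P[:,1]<.05)&(P[:,1]>-.04)&(P[:,0]>.55)&(P[:,0]<.63)
if r.sum(): print(np.percentile(P[r][:,:2]@Y,[0,5,50,95,100]).round(4),r.sum())
snap("top","t3.png");print([(o["centre"],o["p"]) for o in models.look_for("side","pad_mid")])
E
```

```text
t: 5.02
tool_pos: [0.5903, 0.012, 0.0395]
orientation: [-0.183, 3.136, 0.0]
force: [0.4, 0.3, 0.4]
opening: 0.0006
gripper_force: 0.0
t 5.02 tcp a,b,z 0.5877 -0.0569 0.0395 F ab z 0.5 0.2 0.4 tooly ab 0.0003 tilt [ 0.  0. -1.]
t 5.07 tcp a,b,z 0.5876 -0.057 0.0394 F ab z 0.5 0.5 -0.9 tooly ab 0.0003 tilt [-0.  0. -1.]
[-0.0718 -0.0684 -0.0479 -0.0332 -0.0321] 1301
[([0.5778, 0.0426, 0.0205], 0.57)]
```

View pics/w3.png

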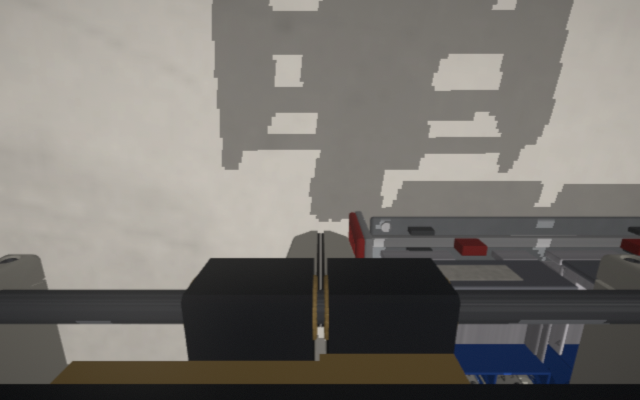

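```bash
cat >> h.py <<'E'
def reds(c="wrist",fn=None):
    p,d=snap(c,fn);P=cloud(c,d)
    hsv=cv2.cvtColor(p,cv2.COLOR_RGB2HSV)
    red=((hsv[...,0]<8)|(hsv[...,0]>172))&(hsv[...,1]>140)&(hsv[...,2]>50)&(d>0)
    n,l,st,ce=cv2.connectedComponentsWithStats(red.astype(np.uint8))
    for k in range(1,n):
        if st[k,4]>15:
            q=P[l==k];A=q[:,:2]@X;B=q[:,:2]@Y
            print("red",ce[k].round(),st[k,4],"a",np.percentile(A,[2,50,98]).round(4),"b",np.percentile(B,[2,50,98]).round(4),"z",np.percentile(q[:,2],[2,50,98]).round(4))
E
python3 - <<'E'
from h import *
P=np.load("P2.npy");p=np.load("I2.npy")
import h
h.snap=lambda c,f=None:(p,None) 
_c=h.cloud;s2=h.cv2
h.snap=lambda c,f=None:(p,np.ones(p.shape[:2]));h.cloud=lambda c,d:P
reds();h.cloud=_c
h.snap=lambda c,f=None:optics.read_camera(c)
print("now");reds();ab()
E
```

```text
red [239. 175.] 53 a [0.5697 0.587  0.6036] b [-0.0568 -0.0557 -0.0546] z [0.0548 0.056  0.0581]
red [294. 170.] 24 a [0.5464 0.587  0.5886] b [0.0065 0.0119 0.0327] z [0.026  0.0275 0.2536]
red [368. 169.] 26 a [0.586  0.5875 0.5892] b [0.1033 0.1085 0.1139] z [0.0256 0.0274 0.0291]
now
red [357. 238.] 439 a [0.5687 0.572  0.58  ] b [-0.0404 -0.039  -0.0365] z [0.0216 0.0485 0.0562]
red [471. 248.] 426 a [0.5847 0.5862 0.5901] b [0.0221 0.0275 0.0349] z [0.0175 0.026  0.0278]
red [632. 246.] 197 a [0.5849 0.587  0.5905] b [0.119  0.1204 0.1261] z [0.016  0.0205 0.0264]
t 5.22 tcp a,b,z 0.5874 -0.0573 0.0392 F ab z 0.5 0.1 -0.1 tooly ab 0.0005 tilt [-0.001  0.    -1.   ]
```

```bash
for i in 1; do python3 -m inch '{"travel": [[0,0.002,0],[0,0.004,0],[0,0.004,0]], "spin": [0,0,0]}'; python3 -c "
from h import *;ab()"; python3 -m inch '{"travel": [[0,0.001,0],[0,0.002,0],[0,0.002,0]], "spin": [0,0,0]}';  python3 -c "
from h import *;ab();reds()"; done
```

```text
t: 5.47
tool_pos: [0.5897, 0.015, 0.0393]
orientation: [0.182, -3.136, 0.001]
force: [0.4, -3.3, -0.6]
opening: 0.0006
gripper_force: 1.7
t 5.47 tcp a,b,z 0.5874 -0.0538 0.0393 F ab z 0.0 -3.3 -0.6 tooly ab 0.0005 tilt [-0.    -0.001 -1.   ]
t: 5.72
tool_pos: [0.5896, 0.0152, 0.0393]
orientation: [0.182, -3.136, 0.005]
force: [1.0, -12.3, -2.1]
opening: 0.0003
gripper_force: 6.0
t 5.72 tcp a,b,z 0.5874 -0.0536 0.0393 F ab z -0.4 -12.4 -2.1 tooly ab 0.001 tilt [-0.    -0.003 -1.   ]
red [355. 237.] 405 a [0.5686 0.5712 0.5776] b [-0.0375 -0.0358 -0.0336] z [0.0213 0.0486 0.0562]
red [470. 248.] 431 a [0.5847 0.5862 0.5901] b [0.025  0.0306 0.0379] z [0.0174 0.0261 0.028 ]
red [632. 246.] 208 a [0.5848 0.5871 0.5903] b [0.1221 0.1236 0.129 ] z [0.0158 0.0207 0.0262]
```

The bar is against its stop: it travelled about 20 mm and the force rose to 12 N. Next I back off, lift, and move over the right bay.

```bash
python3 -m inch '{"travel": [[0,-0.015,0],[0,-0.03,0],[0,-0.035,-0.025],[0,-0.035,-0.06],[0,-0.035,-0.1],[0,-0.01,-0.11],[-0.01,0.02,-0.11],[-0.025,0.05,-0.11],[-0.036,0.072,-0.11],[-0.036,0.072,-0.11]], "spin": [0,0,0,0,0,0,0,0,0,0]}' && python3 -m inch '{"travel": [[0,0,0],[0,0,0],[0,0,0],[0,0,0]], "spin": [0,0,0,0]}'
python3 - <<'E'
from h import *
ab();reds("wrist","w4.png");ab()
E
```

```text
t: 6.6
tool_pos: [0.618, 0.0971, 0.1499]
orientation: [-0.187, 3.135, 0.003]
force: [-0.9, -0.1, -0.4]
opening: 0.0005
gripper_force: 0.0
t: 6.93
tool_pos: [0.6169, 0.0918, 0.1494]
orientation: [0.18, -3.136, 0.0]
force: [-0.8, -0.3, 0.1]
opening: 0.0004
gripper_force: 0.0
t 6.93 tcp a,b,z 0.6234 0.0193 0.1494 F ab z -0.9 -0.2 0.1 tooly ab 0.0019 tilt [-0. -0. -1.]
red [249. 162.] 177 a [0.5705 0.5869 0.6049] b [-0.0359 -0.0345 -0.0332] z [0.0543 0.0555 0.0569]
red [334. 158.] 85 a [0.5853 0.5877 0.5896] b [0.026  0.032  0.0375] z [0.0256 0.0271 0.0285]
red [448. 158.] 85 a [0.5854 0.5879 0.5899] b [0.1236 0.1289 0.1356] z [0.0255 0.0269 0.0279]
t 6.98 tcp a,b,z 0.6234 0.0194 0.1495 F ab z -0.2 -0.1 -0.1 tooly ab 0.0019 tilt [-0. -0. -1.]
```

View pics/w4.png

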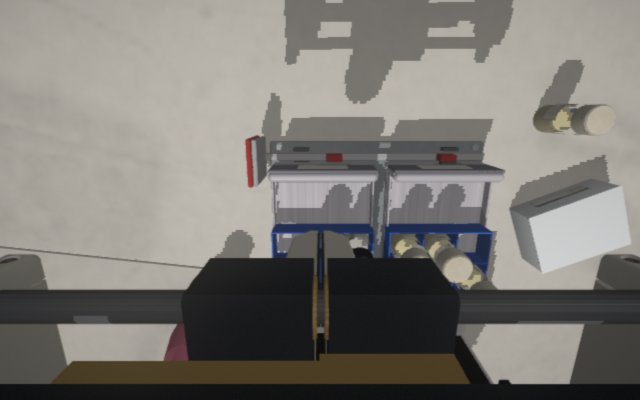

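The plate (253,160) and tabs (334,158) have shifted about 20 mm, and the fingers hang over the right tray's bay. I'll lower them into it.

```bash
python3 -m inch '{"travel": [[0,0,0.025],[0,0,0.05],[0,0,0.065],[0,0,0.075],[0,0,0.085],[0,0,0.09],[0,0,0.095],[0,0,0.095],[0,0,0.095],[0,0,0.095]], "spin": [0,0,0,0,0,0,0,0,0,0]}';  python3 -c "
from h import *;ab()"
python3 -m inch '{"travel": [[0.004,0,0],[0.008,0,0],[0.012,0,0],[0.016,0,0],[0.02,0,0],[0.024,0,0],[0.028,0,0],[0.032,0,0],[0.036,0,0],[0.036,0,0]], "spin": [0,0,0,0,0,0,0,0,0,0]}'
python3 - <<'E'
from h import *
ab();reds("wrist","w5.png")
E
```

```text
t: 7.82
tool_pos: [0.6177, 0.0931, 0.0555]
orientation: [-0.182, 3.135, -0.0]
force: [-0.5, 0.1, -0.7]
opening: 0.0004
gripper_force: 0.0
t 7.82 tcp a,b,z 0.6244 0.0206 0.0555 F ab z -0.5 0.2 -0.7 tooly ab 0.0004 tilt [ 0.001  0.    -1.   ]
t: 8.65
tool_pos: [0.5805, 0.0888, 0.0545]
orientation: [0.182, -3.136, 0.0]
force: [0.5, -0.3, 0.9]
opening: 0.0008
gripper_force: 0.1
t 8.65 tcp a,b,z 0.5868 0.0206 0.0545 F ab z 0.5 -0.4 0.9 tooly ab 0.0005 tilt [-0.001 -0.    -1.   ]
red [209. 243.] 199 a [0.5691 0.5766 0.5845] b [-0.0361 -0.0343 -0.0328] z [0.0539 0.0552 0.0565]
red [499. 239.] 322 a [0.5849 0.5864 0.5904] b [0.1229 0.1288 0.1358] z [0.018  0.0261 0.0277]
```

View pics/w5.png

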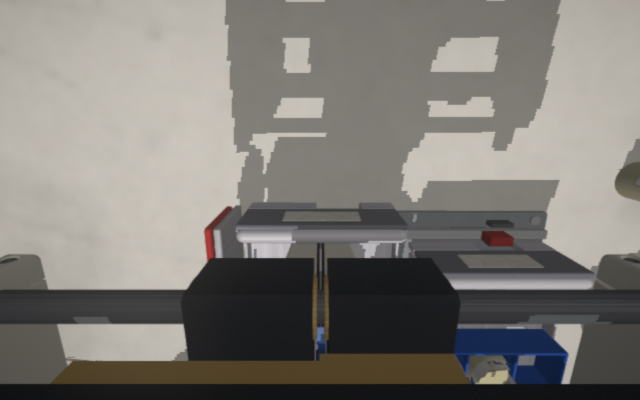

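The right lip (row 225) is now ahead of the left one (row 265), so the tray is following. I'll keep drawing.

```bash
python3 -m inch '{"travel": [[0.006,0,0],[0.014,0,0],[0.022,0,0],[0.03,0,0],[0.038,0,0],[0.046,0,0],[0.053,0,0],[0.06,0,0],[0.066,0,0],[0.07,0,0]], "spin": [0,0,0,0,0,0,0,0,0,0]}';  python3 -c "
from h import *;ab()"
python3 -m inch '{"travel": [[0.003,0,0],[0.005,0,0],[0.007,0,0],[0.007,0,0]], "spin": [0,0,0,0]}'
python3 - <<'E'
from h import *
ab();p,d=snap("wrist");P=cloud("wrist",d).reshape(-1,3);a=P[:,:2]@X;b=P[:,:2]@Y
m=(P[:,2]>.052)&(P[:,2]<.062)&(b>-.03)&(b<-.002)&(a>.45)&(a<.6)
print(m.sum(),np.percentile(a[m],[1,50,99]) if m.any() else 0)
E
```

```text
t: 9.53
tool_pos: [0.5109, 0.0806, 0.0544]
orientation: [0.182, -3.136, 0.0]
force: [2.5, -0.3, -1.7]
opening: 0.0003
gripper_force: 1.1
t 9.53 tcp a,b,z 0.5168 0.0206 0.0544 F ab z 2.4 -0.6 -1.7 tooly ab 0.0005 tilt [-0. -0. -1.]
t: 9.87
tool_pos: [0.5044, 0.0799, 0.0544]
orientation: [0.182, -3.136, 0.0]
force: [0.6, 1.3, 0.5]
opening: 0.0003
gripper_force: 0.0
t 9.87 tcp a,b,z 0.5103 0.0206 0.0544 F ab z 0.8 1.2 0.5 tooly ab 0.0004 tilt [-0.001 -0.    -1.   ]
742 [0.48977066 0.49346286 0.49892918]
```

```bash
python3 -m inch '{"travel": [[0.001,0,0],[0.002,0,0],[0.003,0,0],[0.003,0,0]], "spin": [0,0,0,0]}';  python3 -c "
from h import *;ab()"
python3 -m inch '{"travel": [[0.001,0,0],[0.002,0,0],[0.003,0,0],[0.003,0,0]], "spin": [0,0,0,0]}'
python3 - <<'E'
from h import *
ab();p,d=snap("wrist");P=cloud("wrist",d).reshape(-1,3);a=P[:,:2]@X;b=P[:,:2]@Y
m=(P[:,2]>.052)&(P[:,2]<.062)&(b>-.03)&(b<-.002)&(a>.45)&(a<.6)
print(m.sum(),np.percentile(a[m],[1,50,99]) if m.any() else 0)
E
```

```text
t: 10.25
tool_pos: [0.5018, 0.0796, 0.0545]
orientation: [-0.182, 3.136, -0.0]
force: [0.8, 0.1, -0.5]
opening: 0.0001
gripper_force: 0.8
t 10.25 tcp a,b,z 0.5077 0.0206 0.0545 F ab z 0.8 0.0 -0.5 tooly ab 0.0005 tilt [ 0.  0. -1.]
t: 10.58
tool_pos: [0.5016, 0.0795, 0.055]
orientation: [-0.182, 3.13, 0.001]
force: [14.8, 3.1, -14.7]
opening: 0.0003
gripper_force: 7.9
t 10.58 tcp a,b,z 0.5074 0.0206 0.055 F ab z 15.1 1.4 -14.7 tooly ab 0.0007 tilt [ 0.006  0.001 -1.   ]
732 [0.4870531  0.49076201 0.49615489]
```

The tray is at its stop: 15 N with no further motion. I'll ease off the lip, lift clear and check.

```bash
python3 -m inch '{"travel": [[-0.006,0,0],[-0.012,0,0],[-0.015,0,0],[-0.015,0,0],[-0.015,0,-0.01],[-0.015,0,-0.03],[-0.015,0,-0.06],[-0.015,0,-0.1],[-0.015,0,-0.14],[-0.015,0,-0.18]], "spin": [0,0,0,0,0,0,0,0,0,0]}' && python3 -m inch '{"travel": [[0.03,0,0],[0.06,0,-0.02],[0.09,0,-0.03],[0.09,0,-0.03],[0.09,0,-0.03]], "spin": [0,0,0,0,0]}'
python3 - <<'E'
from h import *
ab();reds("wrist");p,d=snap("side","s6.png")
cv2.imwrite("pics/s6c.png",cv2.resize(p[120:320,180:480,::-1],(750,500)))
p,d=snap("top");P=cloud("top",d).reshape(-1,3);a=P[:,:2]@X;b=P[:,:2]@Y
cv2.imwrite("pics/t6c.png",cv2.resize(p[60:280,240:440,::-1],(545,600)))
for n in("vial_blue","vial_black_a","vial_white_a","spare_vial","slides_box","pink_bottle"):
    print(n,[(np.round(o["centre"],3).tolist(),round(o["p"],2)) for o in models.look_for("top",n)[:4]])
for lo,hi in((-.015,.06),(.08,.155)):
    m=(P[:,2]>.05)&(P[:,2]<.066)&(b>lo)&(b<hi)&(a>.45)&(a<.63)
    print(m.sum(),np.percentile(a[m],[2,50,98]) if m.any() else 0)
E
```

```text
t: 11.47
tool_pos: [0.5128, 0.0809, 0.2368]
orientation: [0.182, -3.136, 0.0]
force: [0.9, -0.3, -0.2]
opening: 0.0002
gripper_force: 0.0
t: 11.88
tool_pos: [0.424, 0.0706, 0.2665]
orientation: [-0.182, 3.132, -0.0]
force: [0.9, -0.9, -1.3]
opening: 0.0002
gripper_force: 0.0
t 11.88 tcp a,b,z 0.4294 0.0207 0.2665 F ab z 0.8 -1.0 -1.3 tooly ab 0.0005 tilt [ 0.004  0.    -1.   ]
vial_blue [([0.549, 0.09, 0.087], 0.51)]
vial_black_a [([0.572, 0.089, 0.035], 0.74), ([0.581, 0.061, 0.088], 0.63), ([0.548, 0.116, 0.089], 0.41)]
vial_white_a [([0.665, 0.229, 0.093], 0.53)]
spare_vial [([0.526, 0.287, 0.059], 0.45)]
slides_box [([0.62, 0.326, 0.029], 0.56)]
pink_bottle [([0.753, 0.005, 0.072], 0.62), ([0.576, 0.144, 0.021], 0.61)]
251 [0.48737516 0.49550561 0.59679465]
146 [0.59240007 0.5971426  0.60193326]
```

View pics/s6c.png

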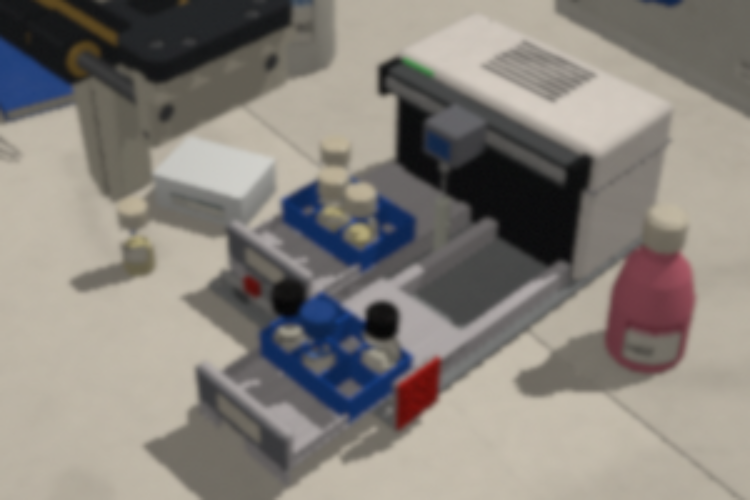

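View pics/t6c.png

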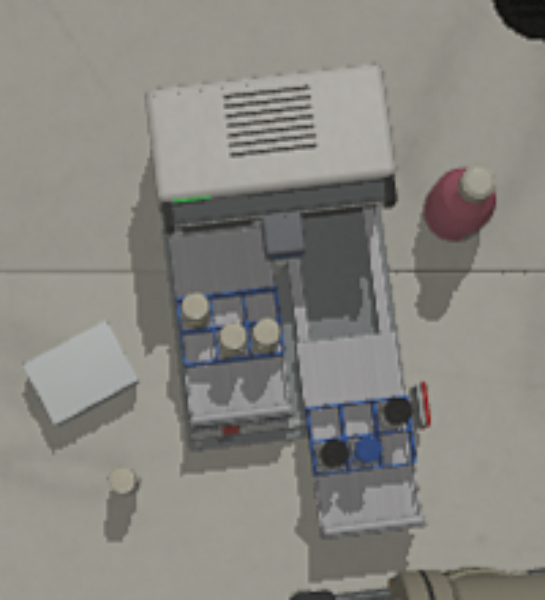

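Both crops show the right tray out at its stop with the blue vial standing at (367,447) in the top crop. The left tray is in, the bar is still unlocked, and the things beside the sampler have not moved.

```bash
python3 -c "
from plant import close_job;print(close_job())"
```

```text
the job is handed in; nothing more can be done
None
```

I pushed the lock bar to its unlocked stop and drew the right tray, which carries the blue-capped vial, out to its stop; the left tray stayed in, the vials are standing, nothing beside the sampler moved, and the job was handed in at about 12 s.

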